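Index a tent-mast foot flange in the drilling jig

TASK

A round notched flange lies on the drilling jig's spigot: turn it by pushing sideways on its edge lugs, with no more than 25 N, until its notch faces the index pin. Then push the pin by its knob into the notch until its nose bottoms on the notch floor, press on the knob there with about 18 N for a second (so that the pin bears on the flange with at least 10 N and never more than 25 N), and let go, leaving the pin home, the flange flat on the jig and everything else on the table undisturbed.

Things in the scene. Friction and masses are not known exactly. Their poses are not given: they have to be found in the camera images.
- jig: Fixed dark-steel drilling jig. Origin on the table under the spigot axis, z up; +x points from the spigot to the index pin (the pin's axis is y = 0, 31 mm above the table). Base plate 10 mm thick, x -70 to 115, y -65 to 65 mm; on it a seat disc 80 mm across, its top 24 mm above the table.
- spigot_top (a point): Top centre of the jig's fixed spigot, 22 mm across, 41 mm above the table, 3 mm above the seated flange.
- guide_top (a point): Top centre of the fixed grey pin guide block: 22 (along jig x) x 36 mm, its top 48 mm above the table, its centre 97 mm from the spigot axis (spans x 86 to 108); a white line on top marks the pin's axis.
- flange: Loose aluminium disc lying flat on the seat round the spigot: 120 mm across, 14 mm thick, 0.5 to 0.9 kg. 24 mm bore on the 22 mm spigot: 1 mm play each way. Dry friction only: stays where left. Origin: centre of the underside, 24 mm above the table; z up. One rim notch along its +x axis. Starts at any angle, notch at least 0.6 rad from the pin.
- notch (a point): Centre of the notch floor, flange frame (41, 0, 7) mm. The notch is 17 mm wide with parallel walls, from the rim (radius 60) in to a flat floor at radius 41 mm, through the full thickness. The pin's taper draws the flange true if this point is within 4 mm of the pin's axis (jig +x).
- lug (a point): In the lug across from the notch, flange frame (-70, 0, 7) mm. Three equal lugs stick out of the rim along the flange's +y, -x and -y axes: 16 mm wide, as thick as the disc, out to radius 76 mm; open space below them down to the 10 mm base plate.
- pin: Steel index pin 14 mm thick, slides along jig x. Origin at the flat front of its nose; +x points outward. Nose tapers from 6 to 14 mm across over 9 mm. Black knob 24 mm across on a stem, screwed to a length not known beforehand: its flat outer end is 80 to 90 mm behind the nose. No spring, 3 N friction; starts with the nose 79 to 82 mm from the spigot axis.
- collar: Bystander: steel ring 38 mm across, 14 mm high, lying near the jig. Origin at its underside.
- wrench: Bystander: wrench 160 mm long lying near the jig.
- mallet: Bystander: hammer 240 mm long, left part of the table.
- tape: Bystander: black tape measure, 62 x 34 x 60 mm, left part of the table.
- jar: Bystander: glass jar 64 mm across, 75 mm high, right part of the table.
- spool: Bystander: white empty spool 90 mm across, 62 mm high, right part of the table.
- tube: Bystander: aluminium tube 32 mm across, 180 mm long, lying beyond the jig.

How it is judged:
By the outcome, as a careful person would: the job done as asked, in the order asked, and still so for the second after the job is handed in, with the robot touching nothing.
It also fails if it takes over 67 s, if anything falls off the work surface, if the arm or the gripper's body presses on something with over 40 N, if the wrist force passes 120 N, or if a joint passes its speed limit or range.

ROBOT

A 6-joint arm with a two-finger parallel gripper is mounted at the origin on the work surface. World frame = base frame: x ahead of the robot, y to its left, z up, the work surface at z = 0. Lengths are in mm, angles in rad, forces in N, time in s.
With the tool pointing down it reaches from about 350 to 975 mm from the base axis. Payload 7.1 kg.
Tool frame: the origin (TCP) lies between the finger pads; the fingertips stand 19 mm ahead of it and the grasp point (between the pads) is the TCP (ctrl.tcp_to_tips is the distance from the TCP to the fingertips, in mm); z points along the fingers, y is the line along which they close (so a half turn about z gives the same grasp; the last joint's range is limited). The gripper opens to 88 mm and grips with 3 to 60 N. Pads are 20 mm wide; open, the fingers measure 115 mm over their backs; the gripper's body (75 mm by 178 mm) begins 61 mm behind the grasp point.
Start: joints at [-1.326, 0.423, 1.63, -0, 1.089, -0.019], TCP at [162.988, -603.357, 241.675] pointing down, gripper open.
Joint ranges: [-3, 3], [-0.9, 2.11], [0.09, 2.58], [-1.31, 4.45], [0.11, 2.69], [-2.54, 2.54]. Speed limits (rad/s): [2.39, 2.39, 3.01, 3.14, 3.14, 3.14].

INTERFACE

Orientations are given as a rotation vector (axis times angle).
In Python, from workcell import status, optics, ctrl gives the robot as it stands. The module is installed in compiled form; this text tells all that it offers.
- The arm moves only by the shell command python3 -m inch 'ROWS'. ROWS is JSON, a list that holds one entry, the list of rows, each a list of 7 numbers: the shift along the tool's x, y, z in mm, then the turn, a rotation vector about the tool's x, y, z in rad, then the opening in per cent of the stroke, from 0 (shut) to 100 (fully open). A call has 1 to 20 rows; each row is the pose to reach, as a shift and turn from the pose commanded when the call began, along the tool's axes at that moment; what a row does not reach only later rows make up. A row lasts 1/10 s, in which the tool goes at most 50 mm and 8.59 degrees, less where a joint would pass 70% of its speed; a pose out of reach is approached as far as the arm can. A call with a gripper value outside its range is refused whole. The fingers move at their own pace and stop on an object; the grip force is fixed at half the most. Time passes only in rows, so rows that repeat a pose let the fingers close. It gives the time, the measured TCP pose, the force, the opening and the grip force at its end, in the units of the state.
- status.get_obs(): the state, without advancing time (a new reading comes with each control period).
- optics.get_image(name): name is "scene" or "side" or "wrist"; returns a dict with "frame" (384x512x3 uint8, red, green, blue), "fx", "fy", "cx", "cy" (pixels), "rvec" (rotation vector, rad) and "tvec" (3), from world to camera coordinates, as OpenCV has them; the wrist camera has in their place "hand_eye" (4x4, takes a point from camera to tool coordinates, whose origin is the TCP and whose axes are the flange's). Camera axes: x right, y down, z forward; pixel columns grow to the right and rows downward; lengths in mm; the calibration is good to about 2 mm. A picture is of the moment at which its call begins: read the wrist's pose just before it. There is no depth.
- ctrl.close_job(): hands the job in; it is judged then, once.
The state is a dict: "t": time; "qpos": joint angles; "qvel": joint speeds; "joint_torque": joint torques, N m; "ee_pos": TCP position; "orientation": TCP orientation; "ft_force": force on the tool from outside, world axes, zero at the start; "moment": the same for the moment, N m; "width": finger opening in mm; "grasp_force": force on a finger pad.
Only numpy, scipy, OpenCV 4.12 (cv2) and the standard library are available. Lean on these libraries where they do the work, as an engineer would, in place of code of your own. Each camera call takes 0.05 s, during which the arm holds its last target. There are 200 camera calls.

## Working session

There is one attempt and no reset: what is moved stays moved. The work goes in short steps, Python scripts to look and compute and a shell command to move; the robot and the scene stay as the last step left them, time stands still between calls to the robot, and variables do not carry over. Pictures are saved under pics/ and viewed, at most 10 in all, crops included, and the job is handed in when it is done.

```bash
mkdir -p pics; ls; python3 - <<'E'
from workcell import status,optics,ctrl
import cv2,numpy as np
o=status.get_obs();print(o,ctrl.tcp_to_tips)
for n in("scene","side"):
    i=optics.get_image(n);cv2.imwrite(f"pics/{n}0.png",i["frame"][:,:,::-1]);print({k:v for k,v in i.items() if k!="frame"})
a=[cv2.imread(f"pics/{n}0.png") for n in("scene","side")]
np.save("pics/x.npy",0)
E
```

```text
pics
{'t': 0.0, 'qpos': array([-1.32598127e+00,  4.23845409e-01,  1.63067111e+00, -5.42210808e-06,
        1.08859302e+00, -1.89926305e-02]), 'qvel': array([ 6.61916538e-04,  1.17100836e-03,  2.79780400e-04, -3.22446352e-05,
       -7.05090041e-04, -1.18295896e-03]), 'joint_torque': array([ 3.63779116e-03, -5.44614387e+01, -2.73664445e+01,  6.46306062e-02,
        2.27979053e-02, -1.09515588e-04]), 'ee_pos': array([ 162.87642807, -602.86769436,  240.90624181]), 'orientation': array([-3.11280843e+00, -4.12993314e-01,  2.75827265e-04]), 'ft_force': array([0.05849245, 0.48344445, 0.8538554 ]), 'moment': array([-0.0104474 , -0.02816167, -0.01232077]), 'grasp_force': 0.0, 'width': 87.99150905604397} 19.0
{'fx': 372.8495328675648, 'fy': 372.8495328675648, 'cx': 259.5532476724553, 'cy': 190.39907744996464, 'rvec': array([ 2.13271365,  0.57690696, -0.29342117]), 'tvec': array([-513.3290622 , -149.43900516, 1388.02265492])}
{'fx': 394.2269535993696, 'fy': 394.2269535993696, 'cx': 252.2660395089578, 'cy': 192.87298229759836, 'rvec': array([ 0.54518479, -2.71597076,  1.09365641]), 'tvec': array([ 531.30242158,  194.75470226, 1282.94758625])}
```

View pics/scene0.png

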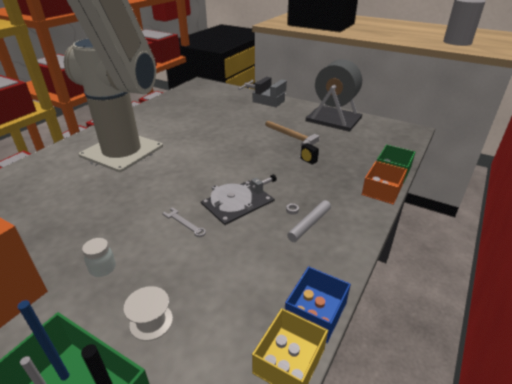

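View pics/side0.png

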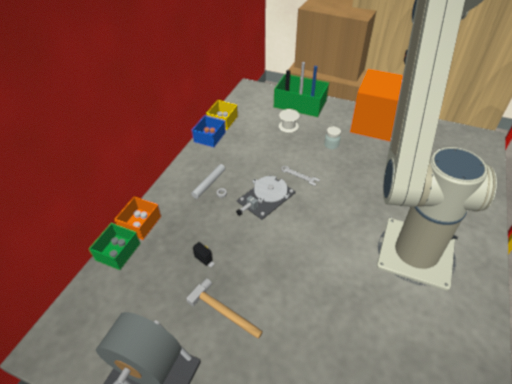

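The scene view shows the spigot at about (232,196) and the knob at about (272,178). In the side view they are at about (270,188) and (240,211). The collar, tube and wrench lie clear of the jig.

```bash
cat >h.py <<'E'
import cv2,numpy as np
from workcell import status,optics,ctrl
from scipy.spatial.transform import Rotation as R
def cam(n):
    """image, K, camera-to-world rotation, camera centre"""
    o=status.get_obs(); i=optics.get_image(n)
    K=np.array([[i["fx"],0,i["cx"]],[0,i["fy"],i["cy"]],[0,0,1]])
    if n=="wrist":
        H=np.array(i["hand_eye"]); T=R.from_rotvec(o["orientation"]).as_matrix()
        return i["frame"][:,:,::-1].copy(),K,T@H[:3,:3],T@H[:3,3]+o["ee_pos"]
    M=R.from_rotvec(i["rvec"]).as_matrix()
    return i["frame"][:,:,::-1].copy(),K,M.T,-M.T@i["tvec"]
def ray(c,u,z):
    _,K,M,p=c; u=np.atleast_2d(np.array(u,float))
    d=np.c_[u,np.ones(len(u))]@np.linalg.inv(K).T@M.T
    return p+d*((z-p[2])/d[:,2])[:,None]
def proj(c,P):
    _,K,M,p=c; q=(np.atleast_2d(P)-p)@M@K.T
    return q[:,:2]/q[:,2:]
def rel(P,rot=None):
    """shift in present tool axes to bring TCP to P (world)"""
    o=status.get_obs(); T=R.from_rotvec(o["orientation"]).as_matrix()
    return T.T@(np.array(P)-o["ee_pos"])
E
python3 - <<'E'
from h import *
for n,us in (("scene",[[232,196],[272,178],[210,205],[292,208],[310,220],[185,222]]),("side",[[270,188],[240,211],[222,192],[208,181],[300,176]])):
    c=cam(n);print(n,c[3].round());print(ray(c,us,35).round())
    print(ray(c,us,10).round())
o=status.get_obs();print(R.from_rotvec(o["orientation"]).as_matrix().round(3))
i=optics.get_image("wrist");print(i["hand_eye"],i["fx"])
E
```

```text
scene [1054. -792.  690.]
[[ 540.  -69.   35.]
 [ 596.   74.   35.]
 [ 510. -137.   35.]
 [ 718.  -31.   35.]
 [ 783.  -54.   35.]
 [ 497. -231.   35.]]
[[ 521.  -42.   10.]
 [ 579.  107.   10.]
 [ 489. -112.   10.]
 [ 705.   -2.   10.]
 [ 773.  -25.   10.]
 [ 475. -210.   10.]]
side [ 180.  894. 1065.]
[[ 534.  -65.   35.]
 [ 589.   80.   35.]
 [ 688.   20.   35.]
 [ 762.  -12.   35.]
 [ 452. -167.   35.]]
[[ 542.  -88.   10.]
 [ 599.   60.   10.]
 [ 701.   -1.   10.]
 [ 777.  -34.   10.]
 [ 458. -193.   10.]]
[[ 0.965  0.261 -0.   ]
 [ 0.261 -0.965  0.001]
 [ 0.    -0.001 -1.   ]]
[[ 9.15107158e-04 -9.51671539e-01 -3.07116336e-01  8.48661677e+01]
 [ 9.99999356e-01  1.07684406e-03 -3.57178255e-04  2.07118233e+00]
 [ 6.70632782e-04 -3.07115811e-01  9.51671912e-01 -1.42760207e+02]
 [ 0.00000000e+00  0.00000000e+00  0.00000000e+00  1.00000000e+00]] 272.62540217358037
```

```bash
python3 -m inch '[[[530,-460,61,0,0,-0.94,0],[530,-460,61,0,0,-0.94,0],[530,-460,61,0,0,-0.94,0],[530,-460,61,0,0,-0.94,0],[530,-460,61,0,0,-0.94,0],[530,-460,61,0,0,-0.94,0],[530,-460,61,0,0,-0.94,0],[530,-460,61,0,0,-0.94,0],[530,-460,61,0,0,-0.94,0],[530,-460,61,0,0,-0.94,0],[530,-460,61,0,0,-0.94,0],[530,-460,61,0,0,-0.94,0],[530,-460,61,0,0,-0.94,0],[530,-460,61,0,0,-0.94,0],[530,-460,61,0,0,-0.94,0],[530,-460,61,0,0,-0.94,0],[530,-460,61,0,0,-0.94,0],[530,-460,61,0,0,-0.94,0],[530,-460,61,0,0,-0.94,0],[530,-460,61,0,0,-0.94,0]]]'
python3 - <<'E'
from h import *
c=cam("wrist");o=status.get_obs();print(o["t"],o["ee_pos"],o["qpos"],R.from_rotvec(o["orientation"]).as_matrix().round(3))
cv2.imwrite("pics/w1s.png",c[0])
cv2.imwrite("pics/w1.png",cv2.resize(c[0],(800,600),interpolation=cv2.INTER_CUBIC))
import pickle;pickle.dump(c,open("pics/w1.pkl","wb"))
E
```

```text
t: 2.25
ee_pos: [554.4, -22.1, 180.9]
orientation: [2.591, 1.777, 0.0]
ft_force: [-0.5, 0.6, -0.6]
width: 0.4
grasp_force: 0.0
2.3 [554.49581714 -21.86377712 180.88180707] [-6.08431241e-02  4.01298503e-01  1.83162723e+00 -2.99950172e-05
  9.08467329e-01  3.07443771e-01] [[ 0.36   0.933  0.   ]
 [ 0.933 -0.36  -0.   ]
 [ 0.     0.    -1.   ]]
```

View pics/w1.png

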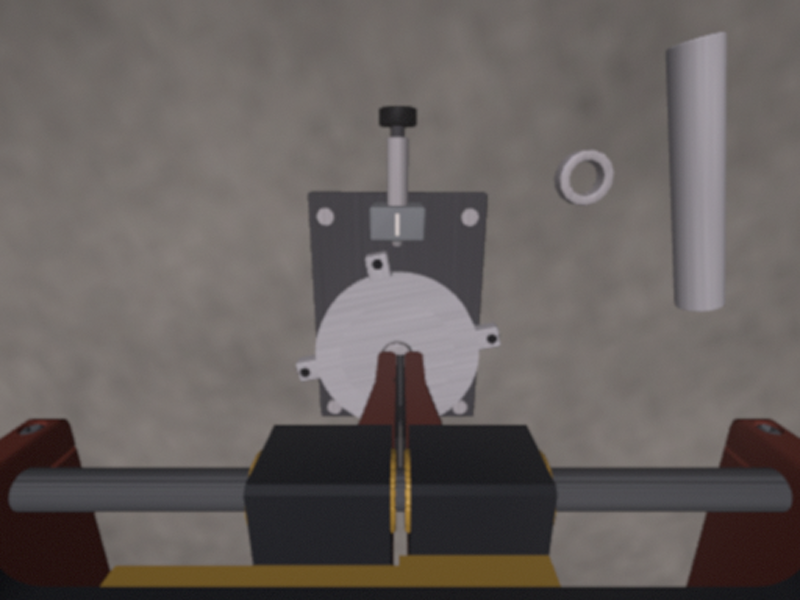

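The wrist view (800x600) shows the flange centre at about (397,350). The lug holes are at (377,262), (490,337) and (305,370), so the notch is hidden at the bottom under the gripper. The guide's white line is at (397,224) and the knob at (397,117). The flange needs about 167° CCW.

```bash
python3 - <<'E'
from h import *
import pickle
c=pickle.load(open("pics/w1.pkl","rb"));g=cv2.cvtColor(c[0],cv2.COLOR_BGR2GRAY).astype(float)
def cen(u,v,r,dark=True):
    u,v=u*.64,v*.64; ys,xs=np.mgrid[int(v)-r:int(v)+r+1,int(u)-r:int(u)+r+1]; p=g[ys,xs]
    w=np.clip((np.median(p)-15-p) if dark else (p-np.median(p)-15),0,None);
    return (w*xs).sum()/w.sum(),(w*ys).sum()/w.sum()
h=[cen(*q,4) for q in((377,264),(491,339),(304,371))];P=ray(c,h,38);print(h,P)
C=(P[1]+P[2])/2;print("C",C,[np.linalg.norm(p-C) for p in P])
# disc outline at z=38
wl=cen(397,225,5,False);W=ray(c,wl,48)[0];print("line",wl,W,np.linalg.norm((W-C)[:2]),np.arctan2(*(W-C)[1::-1]))
m=(g<35).astype(np.uint8)[60:90,230:280];ys,xs=np.nonzero(m);print("knob px",xs.min()+230,xs.max()+230,ys.min()+60,ys.max()+60)
print((g[62:90,254]).round())
K=ray(c,[[xs.mean()+230,ys.min()+60]],31)[0];print("knob",K,np.linalg.norm((K-C)[:2]),np.arctan2(*(K-C)[1::-1]))
for p in P:print(np.degrees(np.arctan2(*(p-C)[1::-1])))
E
```

```text
[(np.float64(241.08317214700193), np.float64(168.70148291424888)), (np.float64(314.42498302783434), np.float64(216.42769857433808)), (np.float64(194.73309608540924), np.float64(237.94039145907473))] [[547.48455304   0.67201413  38.        ]
 [604.26531625 -80.25219491  38.        ]
 [466.39907382 -56.16572368  38.        ]]
C [535.33219503 -68.20895929  38.        ] [np.float64(69.94475180678701), np.float64(69.97724433445477), np.float64(69.97724433445465)]
line (np.float64(253.77934849416104), np.float64(143.94038106945297)) [570.22849868  21.52567274  48.        ] 96.281131036454 1.1999098557660566
knob px 244 264 70 79
[108. 108. 108. 109. 107.  92.  63.  54.  53.  52.  49.  48.  47.  43.
  44.  41.  37.  37.  49.  65.  68.  68.  67.  68.  74. 104. 139. 155.]
knob [597.13784299  86.18736449  31.        ] 166.3074349471979 1.190026892428858
79.9945273137329
-9.910066221694839
170.08993377830515
```

```bash
python3 -m inch '[[[-33,-80,60,0,0,1.375,0],[-33,-80,60,0,0,1.375,0],[-33,-80,60,0,0,1.375,0],[-33,-80,60,0,0,1.375,0],[-33,-80,60,0,0,1.375,0],[-33,-80,60,0,0,1.375,0],[-33,-80,60,0,0,1.375,0],[-33,-80,60,0,0,1.375,0],[-33,-80,60,0,0,1.375,0],[-33,-80,60,0,0,1.375,0],[-33,-80,60,0,0,1.375,0],[-33,-80,90,0,0,1.375,0],[-33,-80,120,0,0,1.375,0],[-33,-80,142,0,0,1.375,0],[-33,-80,142,0,0,1.375,0],[-33,-80,142,0,0,1.375,0]]]'
python3 - <<'E'
from h import *
c=cam("wrist");o=status.get_obs();print(o["t"],o["ee_pos"],o["qpos"].round(2),o["ft_force"].round(2),R.from_rotvec(o["orientation"]).as_matrix().round(3))
cv2.imwrite("pics/w2.png",c[0])
E
```

```text
t: 3.9
ee_pos: [468.1, -23.2, 38.7]
orientation: [3.13, -0.266, -0.001]
ft_force: [-0.2, -0.1, -0.2]
width: 0.3
grasp_force: 0.0
3.95 [468.65935609 -23.2391928   39.33855321] [-0.07  0.56  2.07  0.    0.51  1.67] [-0.11 -1.33  0.08] [[ 0.986 -0.169  0.001]
 [-0.169 -0.986 -0.   ]
 [ 0.001 -0.    -1.   ]]
```

View pics/w2.png

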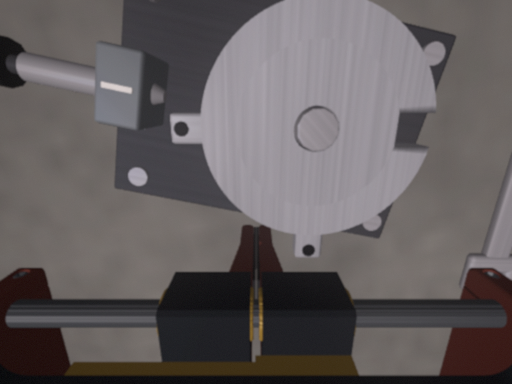

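The wrist view shows the notch at about (415,130), lug C at (307,248) with the finger tip to its left, and clearance all round. I'll compute the arc rows next.

```bash
cat >>h.py <<'E'
def arc(d,al,cx=73.6,cy=33.1,d0=None):
    for a in np.radians(al): print("[%.1f,%.1f,0,0,0,%.3f,0]"%(cx-cx*np.cos(a)-d*np.sin(a),cy+cx*np.sin(a)-d*np.cos(a),-a),end=",")
    print()
E
python3 -c "
from h import *
arc(21.5,[1,3,6,10,14,18,22,26,30,34,38,42,46,50,54])"
```

```text
[-0.4,12.9,0,0,0,-0.017,0],[-1.0,15.5,0,0,0,-0.052,0],[-1.8,19.4,0,0,0,-0.105,0],[-2.6,24.7,0,0,0,-0.175,0],[-3.0,30.0,0,0,0,-0.244,0],[-3.0,35.4,0,0,0,-0.314,0],[-2.7,40.7,0,0,0,-0.384,0],[-2.0,46.0,0,0,0,-0.454,0],[-0.9,51.3,0,0,0,-0.524,0],[0.6,56.4,0,0,0,-0.593,0],[2.4,61.5,0,0,0,-0.663,0],[4.5,66.4,0,0,0,-0.733,0],[7.0,71.1,0,0,0,-0.803,0],[9.8,75.7,0,0,0,-0.873,0],[12.9,80.0,0,0,0,-0.942,0],
```

```bash
python3 -m inch '[[[0,4,0,0,0,0,0],[0,7,0,0,0,0,0],[0,9,0,0,0,0,0],[0,11,0,0,0,0,0],[-0.4,12.9,0,0,0,-0.017,0],[-1,15.5,0,0,0,-0.052,0],[-1.8,19.4,0,0,0,-0.105,0],[-2.6,24.7,0,0,0,-0.175,0],[-3,30,0,0,0,-0.244,0],[-3,35.4,0,0,0,-0.314,0],[-2.7,40.7,0,0,0,-0.384,0],[-2,46,0,0,0,-0.454,0],[-0.9,51.3,0,0,0,-0.524,0],[0.6,56.4,0,0,0,-0.593,0],[2.4,61.5,0,0,0,-0.663,0],[4.5,66.4,0,0,0,-0.733,0],[7,71.1,0,0,0,-0.803,0],[9.8,75.7,0,0,0,-0.873,0],[12.9,80,0,0,0,-0.942,0]]]'
python3 - <<'E'
from h import *
c=cam("wrist");o=status.get_obs();T=R.from_rotvec(o["orientation"]).as_matrix()
print(o["t"],o["ee_pos"],o["qpos"].round(2),o["ft_force"].round(2),(T.T@(np.array([535.33,-68.2,39])-o["ee_pos"])).round(1),np.degrees(np.arctan2(T[1,0],T[0,0])))
cv2.imwrite("pics/w3.png",c[0])
E
```

```text
t: 5.85
ee_pos: [466.9, -104.1, 38.6]
orientation: [-2.908, -1.186, 0.001]
ft_force: [-0.5, 3.2, 0.7]
width: 0.3
grasp_force: 1.1
5.9 [ 467.35861608 -104.69174662   38.62595704] [-0.25  0.57  2.05  0.    0.53  0.55] [0.29 0.1  0.39] [74.  21.7 -0.4] 44.55024764011712
```

View pics/w3.png

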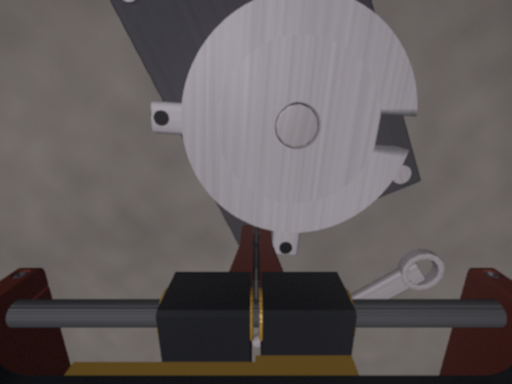

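The lug rests against the finger, with its hole at (286,247). The notch is at (395,130). The wrench ring, at (422,268), lies below the height of the fingertips.

```bash
cat >>h.py <<'E'
def hole(c,u,v,r=6,z=38):
    g=cv2.cvtColor(c[0],cv2.COLOR_BGR2GRAY).astype(float)
    ys,xs=np.mgrid[int(v)-r:int(v)+r+1,int(u)-r:int(u)+r+1]; p=g[ys,xs]
    w=np.clip(np.percentile(p,75)*.5-p,0,None)
    return ray(c,[(w*xs).sum()/w.sum(),(w*ys).sum()/w.sum()],z)[0]
E
python3 - <<'E'
from h import *
c=cam("wrist");C=np.array([535.33,-68.2,38]);o=status.get_obs();T=R.from_rotvec(o["orientation"]).as_matrix()
for q in((286,247),(162,118)):
    p=hole(c,*q);print(p,np.linalg.norm(p-C),np.degrees(np.arctan2(*(p-C)[1::-1])))
print("yaw",np.degrees(np.arctan2(T[1,0],T[0,0])))
print("wrench",ray(c,[422,268],6)-C)
arc(21.5,[2,5,9,14,19,24,29,34,39,44,49,54,59,64,69,73,76,78,79],74,21.5)
E
```

```text
[ 483.66366282 -115.62294391   38.        ] 70.13092047466162 -137.45213268315493
[nan nan nan] nan nan
yaw 44.21379145566811
wrench [[  -2.2638003  -147.08189561  -32.        ]]
[-0.7,2.6,0,0,0,-0.035,0],[-1.6,6.5,0,0,0,-0.087,0],[-2.5,11.8,0,0,0,-0.157,0],[-3.0,18.5,0,0,0,-0.244,0],[-3.0,25.3,0,0,0,-0.332,0],[-2.3,32.0,0,0,0,-0.419,0],[-1.1,38.6,0,0,0,-0.506,0],[0.6,45.1,0,0,0,-0.593,0],[3.0,51.4,0,0,0,-0.681,0],[5.8,57.4,0,0,0,-0.768,0],[9.2,63.2,0,0,0,-0.855,0],[13.1,68.7,0,0,0,-0.942,0],[17.5,73.9,0,0,0,-1.030,0],[22.2,78.6,0,0,0,-1.117,0],[27.4,82.9,0,0,0,-1.204,0],[31.8,86.0,0,0,0,-1.274,0],[35.2,88.1,0,0,0,-1.326,0],[37.6,89.4,0,0,0,-1.361,0],[38.8,90.0,0,0,0,-1.379,0],h.py:31: RuntimeWarning: invalid value encountered in scalar divide
  return ray(c,[(w*xs).sum()/w.sum(),(w*ys).sum()/w.sum()],z)[0]
```

```bash
python3 -m inch '[[[-0.7,2.6,0,0,0,-0.035,0],[-1.6,6.5,0,0,0,-0.087,0],[-2.5,11.8,0,0,0,-0.157,0],[-3,18.5,0,0,0,-0.244,0],[-3,25.3,0,0,0,-0.332,0],[-2.3,32,0,0,0,-0.419,0],[-1.1,38.6,0,0,0,-0.506,0],[0.6,45.1,0,0,0,-0.593,0],[3,51.4,0,0,0,-0.681,0],[5.8,57.4,0,0,0,-0.768,0],[9.2,63.2,0,0,0,-0.855,0],[13.1,68.7,0,0,0,-0.942,0],[17.5,73.9,0,0,0,-1.03,0],[22.2,78.6,0,0,0,-1.117,0],[27.4,82.9,0,0,0,-1.204,0],[31.8,86,0,0,0,-1.274,0],[35.2,88.1,0,0,0,-1.326,0],[37.6,89.4,0,0,0,-1.361,0],[38.8,90,0,0,0,-1.379,0],[38.8,90,0,0,0,-1.379,0]]]'
python3 - <<'E'
from h import *
c=cam("wrist");C=np.array([535.33,-68.2,38]);o=status.get_obs();T=R.from_rotvec(o["orientation"]).as_matrix()
y=np.degrees(np.arctan2(T[1,0],T[0,0]));print(o["t"],o["qpos"].round(2),"yaw",y,(T.T@(C-o["ee_pos"])).round(1))
for off in(-1.7,):
    a=np.radians(y+180+off);q=proj(c,C+70*np.array([np.cos(a),np.sin(a),0]))[0];p=hole(c,*q)
    print(q,p,np.linalg.norm(p-C),np.degrees(np.arctan2(*(p-C)[1::-1]))%360)
cv2.imwrite("pics/w4.png",c[0])
E
```

```text
t: 7.95
ee_pos: [557.3, -141.5, 38.4]
orientation: [-1.495, -2.762, 0.0]
ft_force: [-1.9, 0.2, -0.4]
width: 0.7
grasp_force: 0.7
8.0 [-0.27  0.65  1.84  0.    0.66 -0.85] yaw 123.10526540618528 [73.4 21.7  0.5]
[289.85242927 247.1560035 ] [ 569.7763867  -128.70237541   38.        ] 69.62105275907375 299.6545645892483
```

```bash
python3 -c "
from h import *
arc(21.5,[2,5,9,13,17,21,25,29,32,34,36,36.5],73.6,21.6)"
```

```text
[-0.7,2.7,0,0,0,-0.035,0],[-1.6,6.6,0,0,0,-0.087,0],[-2.5,11.9,0,0,0,-0.157,0],[-3.0,17.2,0,0,0,-0.227,0],[-3.1,22.6,0,0,0,-0.297,0],[-2.8,27.9,0,0,0,-0.367,0],[-2.2,33.2,0,0,0,-0.436,0],[-1.2,38.5,0,0,0,-0.506,0],[-0.2,42.4,0,0,0,-0.559,0],[0.6,44.9,0,0,0,-0.593,0],[1.4,47.5,0,0,0,-0.628,0],[1.6,48.1,0,0,0,-0.637,0],
```

```bash
python3 -m inch '[[[-0.7,2.7,0,0,0,-0.035,0],[-1.6,6.6,0,0,0,-0.087,0],[-2.5,11.9,0,0,0,-0.157,0],[-3,17.2,0,0,0,-0.227,0],[-3.1,22.6,0,0,0,-0.297,0],[-2.8,27.9,0,0,0,-0.367,0],[-2.2,33.2,0,0,0,-0.436,0],[-1.2,38.5,0,0,0,-0.506,0],[-0.2,42.4,0,0,0,-0.559,0],[0.6,44.9,0,0,0,-0.593,0],[1.4,47.5,0,0,0,-0.628,0],[1.6,48.1,0,0,0,-0.637,0],[1.6,48.1,0,0,0,-0.637,0]]]'
python3 - <<'E'
from h import *
c=cam("wrist");C=np.array([535.33,-68.2,38]);o=status.get_obs();T=R.from_rotvec(o["orientation"]).as_matrix()
y=np.degrees(np.arctan2(T[1,0],T[0,0]));print(o["t"],o["qpos"].round(2),"yaw",y,(T.T@(C-o["ee_pos"])).round(1))
a=np.radians(y+180-2.5);q=proj(c,C+70*np.array([np.cos(a),np.sin(a),0]))[0];p=hole(c,*q)
print(q,p,np.linalg.norm(p-C),np.degrees(np.arctan2(*(p-C)[1::-1]))%360)
cv2.imwrite("pics/w5.png",c[0])
import pickle;pickle.dump(c,open("pics/w5.pkl","wb"))
E
```

```text
t: 9.3
ee_pos: [597.2, -114.1, 38.6]
orientation: [0.556, 3.092, -0.0]
ft_force: [-0.8, -0.3, -0.2]
width: 0.7
grasp_force: 0.3
9.35 [-0.21  0.68  1.76  0.    0.7  -1.42] yaw 159.6009707949706 [74.1 21.5  0.7]
[289.57179906 246.99273696] [598.63983392 -97.01816679  38.        ] 69.56020276365912 335.5253239366836
```

View pics/w5.png

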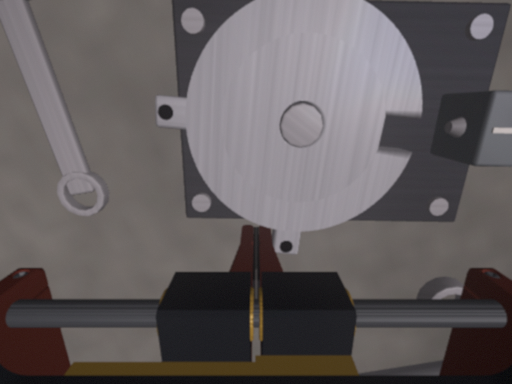

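The picture shows the notch (floor near (385,130)) almost facing the nose (452,127). The lug holes are at (286,246) and (166,112), the spigot at (302,125), and the white line starts at x≈494.

```bash
python3 - <<'E'
from h import *
import pickle
c=pickle.load(open("pics/w5.pkl","rb"));g=cv2.cvtColor(c[0],cv2.COLOR_BGR2GRAY).astype(float)
C=np.array([535.33,-68.2,38])
pC=hole(c,286,246,8);pA=hole(c,166,112,8)
d=pC-pA; # from A(-x) to C(-y): direction in flange frame (70,-70) => -45deg
print(pC,pA,np.linalg.norm(d),"notch ang",np.degrees(np.arctan2(d[1],d[0]))+45)
n=np.radians(np.degrees(np.arctan2(d[1],d[0]))+45);u=np.array([np.cos(n),np.sin(n),0]);F=pA+70*u;print("flange centre",F)
ys,xs=np.nonzero(g[120:142,488:512]>175);ls=np.c_[xs+488,ys+120];print("line px",ls.mean(0),len(ls))
L=ray(c,ls,48);v=np.linalg.svd(L[:,:2]-L[:,:2].mean(0))[2][0]
print("line ctr",L.mean(0),"dir",np.degrees(np.arctan2(v[1],v[0])))
for nm,Q in(("old C",C),("F",F),("spigot",ray(c,[302,125],41)[0])):
    w=L.mean(0)-Q;print(nm,Q,"pin axis yaw",np.degrees(np.arctan2(w[1],w[0])))
N=F+41*u;print("notch",N,"nose",ray(c,[[450,127]],31))
E
```

```text
[598.5098703  -97.39224856  38.        ] [ 505.36544926 -130.41850282   38.        ] 98.82619409939099 notch ang 64.52299973157182
flange centre [535.47586144 -67.22544087  38.        ]
line px [502.953125 130.171875] 64
line ctr [570.07384527  20.39628794  48.        ] dir 65.59375177116509
old C [535.33 -68.2   38.  ] pin axis yaw 68.58691677541242
F [535.47586144 -67.22544087  38.        ] pin axis yaw 68.45310701127497
spigot [535.21039015 -68.06089339  41.        ] pin axis yaw 68.48920990222473
notch [553.11196    -30.21236173  38.        ] nose [[565.02169359   7.5037839   31.        ]]
```

```bash
python3 -m inch '[[[-0.4,1.3,0,0,0,-0.017,0],[-0.7,2.6,0,0,0,-0.035,0],[-1,3.9,0,0,0,-0.052,0],[-1.3,5.2,0,0,0,-0.07,0],[-1.3,5.2,0,0,0,-0.07,0],[-1.3,2,0,0,0,-0.07,0],[-1.3,-4,0,0,0,-0.07,0],[-1.3,-8,0,0,0,-0.07,0],[-1.3,-8,0,0,0,-0.07,0]]]'
python3 - <<'E'
from h import *
c=cam("wrist")
C=np.array([535.33,-68.2,38]);o=status.get_obs();T=R.from_rotvec(o["orientation"]).as_matrix()
y=68.6
def at(ang):
    a=np.radians(ang);q=proj(c,C+70*np.array([np.cos(a),np.sin(a),0]))[0];return q,hole(c,*q,8)
qC,pC=at(y-90);qA,pA=at(y+180);print(qC,qA)
d=pC-pA;nd=np.degrees(np.arctan2(d[1],d[0]))+45;n=np.radians(nd);u=np.array([np.cos(n),np.sin(n),0]);F=pA+70*u
g=cv2.cvtColor(c[0],cv2.COLOR_BGR2GRAY).astype(float);wq=proj(c,[570.1,20.9,48])[0];print(wq)
x0,y0=int(wq[0]),int(wq[1]);ys,xs=np.nonzero(g[y0-10:y0+11,x0-14:min(x0+15,512)]>175);L=ray(c,np.c_[xs+x0-14,ys+y0-10],48).mean(0)
w=L-C
print(o["t"],np.linalg.norm(d),"notch",nd,"F",F,"L",L,"axis",np.degrees(np.arctan2(w[1],w[0])))
print("TCP",o["ee_pos"],"yaw",np.degrees(np.arctan2(T[1,0],T[0,0])),o["ft_force"])
K=np.array([597.13,86.18]);print("shift to knob standoff", )
E
```

```text
t: 10.25
ee_pos: [595.4, -122.7, 38.8]
orientation: [0.447, 3.109, 0.0]
ft_force: [0.2, 0.3, -0.8]
width: 0.3
grasp_force: 0.0
[307.88512691 248.22353193] [191.10108239 114.56925705]
[527.16382225 146.21183328]
10.3 98.80223897711986 notch 68.60754992554362 F [535.30709378 -67.24068348  38.        ] L [nan nan nan] axis nan
TCP [ 595.54801115 -122.44692727   38.73030688] yaw 163.63488841300173 [-0.72887247 -0.10762716  0.28589697]
shift to knob standoff<stdin>:10: RuntimeWarning: Mean of empty slice.
  ret = um.true_divide(
```

```bash
python3 - <<'E'
from h import *
for n,us in (("scene",[[310,155],[312,139]]),("side",[[203,253],[200,292]])):
    print(ray(cam(n),us,30).round())
o=status.get_obs();print(o["t"],rel([608.3,118,36]).round(1),np.degrees(R.from_rotvec(o["orientation"]).as_matrix()[:2,0]))
E
```

```text
[[638. 274.  30.]
 [596. 387.  30.]]
[[627. 283.  30.]
 [570. 410.  30.]]
10.4 [ 55.4 234.    2.7] [-54.98229134  16.11688343]
```

```bash
python3 -m inch '[[[0,0,-50,0,0,0,0],[0,0,-90,0,0,0,0],[55,234,-90,0,0,1.659,0],[55,234,-90,0,0,1.659,0],[55,234,-90,0,0,1.659,0],[55,234,-90,0,0,1.659,0],[55,234,-90,0,0,1.659,0],[55,234,-90,0,0,1.659,0],[55,234,-90,0,0,1.659,0],[55,234,-90,0,0,1.659,0],[55,234,-90,0,0,1.659,0],[55,234,-90,0,0,1.659,0],[55,234,-90,0,0,1.659,0],[55,234,-90,0,0,1.659,0],[55,234,-50,0,0,1.659,0],[55,234,-20,0,0,1.659,0],[55,234,2.7,0,0,1.659,0],[55,234,2.7,0,0,1.659,0],[55,234,2.7,0,0,1.659,0]]]'
python3 - <<'E'
from h import *
c=cam("wrist");C=np.array([535.33,-68.2,31])
o=status.get_obs();T=R.from_rotvec(o["orientation"]).as_matrix()
print(o["t"],o["ee_pos"],o["qpos"].round(2),"yaw",np.degrees(np.arctan2(T[1,0],T[0,0])),(T.T@(C-o["ee_pos"])).round(1),o["ft_force"])
cv2.imwrite("pics/w6.png",c[0])
E
```

```text
t: 12.3
ee_pos: [608.6, 118.1, 36.1]
orientation: [-2.595, -1.771, 0.001]
ft_force: [-0.0, 0.1, -0.3]
width: 0.5
grasp_force: 0.0
12.35 [609.28442045 118.21200948  36.92084321] [0.17 0.7  1.73 0.   0.71 0.55] yaw 68.63547024253339 [-200.5   -1.     5.8] [ 0.36376728 -0.42875201  0.93475473]
```

View pics/w6.png

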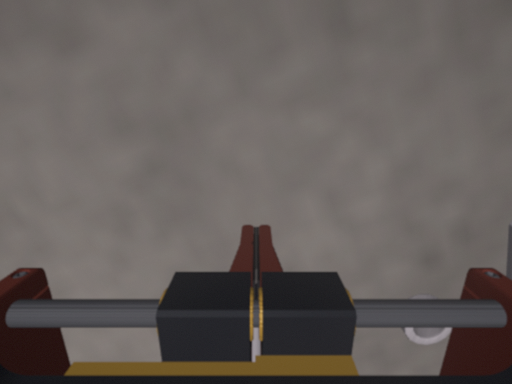

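The picture shows only bare table under the fingers, and the camera looks away from the knob, so I'll go by force from here.

```bash
python3 -m inch '[[[-5,0,0,0,0,0,0],[-10,0,0,0,0,0,0],[-15,0,0,0,0,0,0],[-18,0,0,0,0,0,0],[-20,0,0,0,0,0,0],[-22,0,0,0,0,0,0],[-24,0,0,0,0,0,0],[-26,0,0,0,0,0,0],[-28,0,0,0,0,0,0],[-31,0,0,0,0,0,0],[-34,0,0,0,0,0,0],[-37,0,0,0,0,0,0],[-40,0,0,0,0,0,0],[-43,0,0,0,0,0,0],[-46,0,0,0,0,0,0],[-48,0,0,0,0,0,0],[-50,0,0,0,0,0,0],[-50,0,0,0,0,0,0]]]'
```

```text
t: 14.15
ee_pos: [590.2, 71.1, 35.9]
orientation: [2.595, 1.771, -0.001]
ft_force: [2.0, 1.2, 1.2]
width: 0.5
grasp_force: 0.7
```

```bash
python3 -m inch '[[[-2,0,0,0,0,0,0],[-4,0,0,0,0,0,0],[-6,0,0,0,0,0,0],[-7,0,0,0,0,0,0],[-8,0,0,0,0,0,0],[-9,0,0,0,0,0,0]]]'; for i in 1 ; do python3 -m inch '[[[-0.5,0,0,0,0,0,0],[-1,0,0,0,0,0,0]]]'; python3 -m inch '[[[-0.5,0,0,0,0,0,0],[-1,0,0,0,0,0,0]]]';done
```

```text
t: 14.75
ee_pos: [587.3, 63.6, 35.9]
orientation: [-2.595, -1.77, -0.001]
ft_force: [3.4, 8.5, -1.3]
width: 0.3
grasp_force: 4.3
t: 14.95
ee_pos: [587.0, 63.0, 35.9]
orientation: [-2.595, -1.77, -0.002]
ft_force: [2.7, 7.9, -1.9]
width: 0.4
grasp_force: 4.2
t: 15.15
ee_pos: [586.7, 62.1, 35.9]
orientation: [-2.595, -1.77, -0.002]
ft_force: [3.5, 7.8, -0.8]
width: 0.7
grasp_force: 4.2
```

```bash
python3 -m inch '[[[-0.5,0,0,0,0,0,0],[-1,0,0,0,0,0,0]]]'; python3 -m inch '[[[-0.5,0,0,0,0,0,0],[-1,0,0,0,0,0,0]]]'
```

```text
t: 15.35
ee_pos: [586.6, 61.7, 36.0]
orientation: [-2.595, -1.77, -0.003]
ft_force: [3.8, 12.6, -1.6]
width: 0.3
grasp_force: 6.8
t: 15.55
ee_pos: [586.6, 61.5, 36.1]
orientation: [-2.595, -1.769, -0.005]
ft_force: [5.3, 17.2, -2.5]
width: 0.3
grasp_force: 9.0
```

```bash
python3 - <<'E'
from h import *
for n in("scene","side"):
    c=cam(n);q=proj(c,[560,-5,35])[0].astype(int);s=40
    cv2.imwrite(f"pics/{n}7.png",cv2.resize(c[0][q[1]-30:q[1]+30,q[0]-s:q[0]+s],(400,300),interpolation=cv2.INTER_CUBIC))
cv2.imwrite("pics/7.png",np.hstack([cv2.imread(f"pics/{n}7.png") for n in("scene","side")]))
E
```

```text
(no output)
```

View pics/7.png

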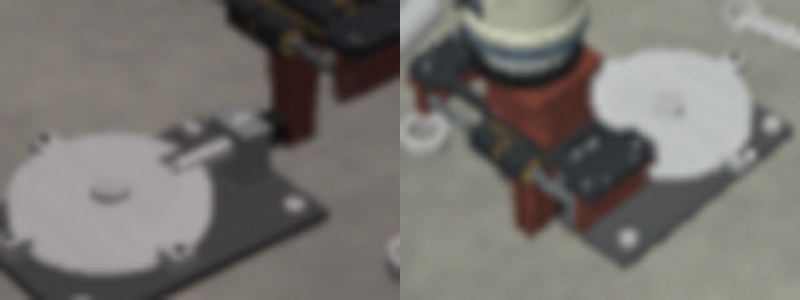

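The scene view shows the pin lying in the notch and the finger on the knob. The travel has stopped and the force is 18 N, so I'll hold.

```bash
python3 -m inch '[[[0,0,0,0,0,0,0],[0,0,0,0,0,0,0],[0,0,0,0,0,0,0],[0,0,0,0,0,0,0]]]'; python3 -m inch '[[[0,0,0,0,0,0,0],[0,0,0,0,0,0,0],[0,0,0,0,0,0,0],[0,0,0,0,0,0,0],[0,0,0,0,0,0,0]]]';python3 -m inch '[[[0,0,0,0,0,0,0],[0,0,0,0,0,0,0],[0,0,0,0,0,0,0]]]'
```

```text
t: 16.05
ee_pos: [586.6, 61.6, 36.0]
orientation: [-2.595, -1.77, -0.005]
ft_force: [4.1, 16.2, -3.1]
width: 0.6
grasp_force: 8.0
t: 16.55
ee_pos: [586.5, 61.5, 36.0]
orientation: [-2.595, -1.77, -0.005]
ft_force: [3.8, 16.2, -2.9]
width: 0.4
grasp_force: 8.0
t: 16.85
ee_pos: [586.6, 61.6, 36.0]
orientation: [-2.595, -1.77, -0.005]
ft_force: [4.2, 15.3, -2.8]
width: 0.4
grasp_force: 8.0
```

```bash
python3 -m inch '[[[-0.2,0,0,0,0,0,0],[-0.4,0,0,0,0,0,0],[-0.4,0,0,0,0,0,0],[-0.4,0,0,0,0,0,0],[-0.4,0,0,0,0,0,0]]]'; python3 -m inch '[[[0,0,0,0,0,0,0],[0,0,0,0,0,0,0],[0,0,0,0,0,0,0],[0,0,0,0,0,0,0],[0,0,0,0,0,0,0],[0,0,0,0,0,0,0],[0,0,0,0,0,0,0],[0,0,0,0,0,0,0]]]'; python3 -m inch '[[[2,0,0,0,0,0,0],[5,0,0,0,0,0,0],[15,0,0,0,0,0,0],[30,0,0,0,0,0,0],[30,0,-50,0,0,0,0],[30,0,-100,0,0,0,0],[-15,0,-140,0,0,0,0],[-60,0,-140,0,0,0,0],[-100,0,-140,0,0,0,0],[-100,0,-140,0,0,0,0],[-100,0,-140,0,0,0,0]]]'
python3 - <<'E'
from h import *
import pickle
c=cam("wrist");pickle.dump(c,open("pics/w8.pkl","wb"))
cv2.imwrite("pics/w8.png",c[0])
C=np.array([535.33,-68.2,38]);u=np.array([np.cos(1.1973),np.sin(1.1973),0])
print(proj(c,[C+41*u,C+[0,0,3],C+126*u-[0,0,7]]).round(1))
E
```

```text
t: 17.35
ee_pos: [586.6, 61.5, 36.1]
orientation: [-2.595, -1.769, -0.006]
ft_force: [5.0, 17.2, -3.2]
width: 0.3
grasp_force: 8.9
t: 18.15
ee_pos: [586.6, 61.5, 36.1]
orientation: [-2.595, -1.769, -0.006]
ft_force: [4.8, 17.1, -3.4]
width: 0.3
grasp_force: 8.9
t: 19.25
ee_pos: [549.2, -34.4, 176.3]
orientation: [2.596, 1.769, 0.001]
ft_force: [0.6, 0.9, 0.2]
width: 0.5
grasp_force: 0.0
[[254.1 182.8]
 [254.2 219.2]
 [254.   98.9]]
```

View pics/w8.png

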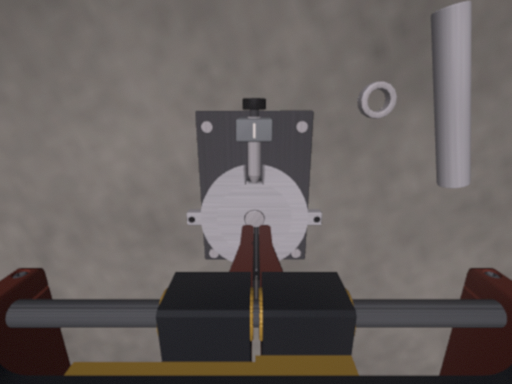

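The pin's nose is on the notch floor at (254,182). The lugs sit square at (194,218) and (317,218), and the collar and tube are untouched.

```bash
python3 -c "
from workcell import ctrl
print(ctrl.close_job())"
```

```text
the job is handed in; nothing more can be done
None
```

The flange is turned so its notch faces the pin, the pin is bottomed on the notch floor and was pressed at about 16–18 N for over 2 s. The arm is clear, and the job was handed in at about 19 s with no verdict returned.

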